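Lock the bayonet plug in the oil port

TASK

Close the oil port of the test block with the bayonet plug, the one with the flat bar handle and the two side pins. Enter its pins through the slots, push it down against the spring, give it a quarter turn either way and let it rise into its locked seat; leave it there upright and let go. Leave the plain plug with the round knob where it stands.

Things in the scene. Friction and masses are not known exactly. Their poses are not given: they have to be found in the camera images.
- plug: Bare metal bayonet plug, 82 mm tall, about 0.16 kg, standing upright. Origin: centre of its underside, z up its axis. Round body 32 mm across to 20 mm height (nose tapers to 26); cross pin 10 mm thick, 54 long, along x at 13 mm height; stem 22 mm across; flat bar handle from 50 to 82 mm, 44 long along x, 20 thick along y: pinch it across y, about 70 mm up. Same after a half turn.
- port: Fixed test block: grey-painted, 96x96 mm, flat top at 64 mm, on a dark base plate 124 (x) by 112 (y) by 10 mm; brass stub on its +x side. Origin: centre of its underside, straight under the port; z up. Port in the top: round hole 39 mm across with two slots 20 mm wide along +x and -x, reaching 31 mm from the centre; they admit the pins. Dark marks at +y and -y: where the pins point when locked.
- port_mouth (a point): Centre of the port at the block's top face, axes as the block. The pins can turn, either way, only when the plug's origin is 33 to 43 mm below this point (38 is good). After a quarter turn, plug's x along the block's y, the spring lifts the pins into two notches 20 mm wide and 6 deep under the lip: locked, plug's origin 26 mm below this point. Unturned, the spring pushes it back out.
- port_spring (a joint): Round spring pad in the hole, 34 mm across: metres pressed down, 0 free (pad's top 12 mm below the block's top) to 0.032 at its stop; 4 N at the start of travel, about 10 N at the stop. The plug's underside rests on it: about 0.014 when locked, 0.021 to 0.031 while turning.
- plain_plug: Plain plug, a bystander, loose, standing upright: 62 mm tall, the same 32 mm round body without pins, and a round knurled knob 42 mm across on top. Origin: centre of its underside. Not to be used.
There are look-alikes about, which are no part of the job. Leave any blue look-alike of the plug alone.

How it is judged:
On the way:
1. the plug is pushed down into the port against the spring until its pins are below the notch layer (z of plug in the frame of port below 0.0315 m and horizontal distance between plug and port below 0.012 m), for 0.1 s.
At the end, for the whole second after the job is handed in: The bayonet plug is locked in the port: its pins are a quarter turn from the entry slots, within 20 degrees, and lifted into the notches (plug origin 34.5 to 42 mm above the block's origin), within 12 mm of the port's centre, upright within 10 degrees, at rest (z of plug in the frame of port between 0.0345 and 0.042 m and horizontal distance between plug and port below 0.012 m and angle between the x axis of plug and the y axis of port, either way round below 0.35 rad and angle between plug's own z axis and vertical below 0.17 rad and linear speed of plug below 0.02 m/s); the robot touches nothing.
It fails at once if the plain plug is moved more than 40 mm or knocked over (distance of plain_plug from where it was at the start of the episode above 0.04 m or angle between plain_plug's own z axis and vertical above 0.6 rad).
It also fails if it takes over 38 s, if anything falls off the work surface, if the arm or the gripper's body presses on something with over 40 N, if the wrist force passes 120 N, or if a joint passes its speed limit or range.

ROBOT

A 6-joint arm with a two-finger parallel gripper is mounted at the origin on a cart in front of the work surface, level with it; the furniture and walls round the work are solid. World frame = base frame: x ahead of the robot, y to its left, z up, the work surface at z = 0. Lengths are in m, angles in rad, forces in N, time in s.
With the tool pointing down it reaches from about 0.35 to 0.975 m from the base axis. Payload 17.4 kg.
Tool frame: the origin (TCP) lies midway between the tips of the shut fingers; the grasp point (between the pads) lies r.tcp_to_grasp behind it (r.tcp_to_grasp is the distance from the TCP to the grasp point, in m); z points along the fingers, y is the line along which they close (so a half turn about z gives the same grasp; the last joint's range is limited). The gripper opens to 85 mm and grips with 20 to 120 N. Pads are 22 mm wide; open, the fingers measure 114 mm over their backs; the gripper's body (76 mm by 85 mm) begins 54 mm behind the grasp point. The pads swing forward as they close: fully open they stand 13 mm farther back than shut.
Start: joints at [1.14, 0.116, 1.442, -0, 1.584, -0.038], TCP at [0.258, 0.624, 0.206] pointing down, gripper open.
Joint ranges: [-2.83, 2.83], [-0.83, 2.19], [0.07, 2.5], [-1.14, 4.28], [0.01, 3], [-2.97, 2.97]. Speed limits (rad/s): [1.89, 1.89, 2.22, 3.14, 3.14, 3.14].

INTERFACE

Orientations are given as a rotation vector (axis times angle).
In Python, from workcell import r, claw, kinematics, snapshot gives the robot as it stands. The module is installed in compiled form; this text tells all that it offers. Calls block until the motion is done:
- r.movep(position, orientation): joint-space move of the TCP to a pose.
- r.line_to(position, frame=None, vel=0.15): straight line of the TCP; frame=None keeps the orientation; vel is the mean speed in m/s.
- r.goto_joints(angles): joint-space move.
- claw.set_gripper(opening, grasp_force=None): opening from 0.0 (shut) to 1.0 (fully open); grasp_force is the grip in N (None keeps the last); returns when the fingers have stopped.
- r.sleep(seconds).
- kinematics.ik(position, orientation): joint angles nearest the present ones, or None.
- snapshot(name): name is "scene" or "top" or "wrist"; returns a dict with "image" (420x560x3 uint8, blue, green, red), "intrinsics" (3x3 intrinsics, pixels), "k1" (the pictures are not rectified: a ray, as slopes to the right and down, at radius r is drawn at 1 + k1 r^2 times it, then the intrinsics apply), "position" and "rotation" of the camera in the world. Camera axes: x right, y down, z forward; pixel columns grow to the right and rows downward; lengths in m; the calibration is good to about 2 mm. A picture is of the moment at which its call begins. There is no depth.
A pose or a line that the arm cannot do raises r.PlanningError and nothing moves.
- r.finish_job(): hands the job in; it is judged then, once.
Readings, each from a call of its own:
- r.current_clock(): time.
- r.current_qpos(): joint angles.
- r.current_qd(): joint speeds.
- r.current_joint_torque(): joint torques, N m.
- r.current_position(): TCP position.
- r.current_ee_rot(): TCP orientation.
- r.current_wrist_force(): force on the tool from outside, world axes, zero at the start.
- r.current_torque(): the same for the moment, N m.
- r.current_width(): opening from 0.0 (shut) to 1.0 (fully open).
- r.current_grasp_force(): force on a finger pad.
Only numpy, scipy, OpenCV 4.12 (cv2) and the standard library are available. Lean on these libraries where they do the work, as an engineer would, in place of code of your own. Each camera call takes 0.05 s, during which the arm holds its last target. There are 200 camera calls.

## Working session

There is one attempt and no reset: what is moved stays moved. The work goes in short steps, each a Python script; the robot and the scene stay as the last script left them, time stands still between calls to the robot, and variables do not carry over. Pictures are saved under pics/ and viewed, at most 10 in all, crops included, and the job is handed in when it is done.

```bash
mkdir -p pics; cat > h.py <<'E'
import numpy as np, cv2
from workcell import r, claw, kinematics, snapshot
from scipy.spatial.transform import Rotation as R
def mat(s):
    a=np.array(s["rotation"],float)
    return a if a.shape==(3,3) else R.from_rotvec(a).as_matrix()
def ray(s,u,v):
    K=np.array(s["intrinsics"]);x=(u-K[0,2])/K[0,0];y=(v-K[1,2])/K[1,1]
    d=cv2.undistortPoints(np.array([[[u,v]]],float),K,np.array([s["k1"],0,0,0.]))[0,0]
    return np.array(s["position"]),mat(s)@np.array([d[0],d[1],1])
def onz(s,u,v,z):
    p,d=ray(s,u,v); return p+d*(z-p[2])/d[2]
def pix(s,P):
    c=mat(s).T@(np.array(P)-s["position"]);d=c[:2]/c[2];d=d*(1+s["k1"]*(d@d));K=np.array(s["intrinsics"])
    return K[0,0]*d[0]+K[0,2],K[1,1]*d[1]+K[1,2]
def down(yaw): # tool z down, tool y at yaw+90deg mod 180
    return (R.from_euler('z',yaw)*R.from_euler('x',np.pi)).as_rotvec()
E
python3 - <<'E'
from h import *
import pickle
S={n:snapshot(n) for n in("scene","top","wrist")}
pickle.dump(S,open("s0.pkl","wb"))
for n,s in S.items(): cv2.imwrite(f"pics/{n}0.png",s["image"]);print(n,np.round(s["position"],3),np.array(s["rotation"]).round(3).tolist(),s["k1"],np.array(s["intrinsics"]).round(1).tolist())
print(r.current_clock(),r.tcp_to_grasp,r.current_ee_rot(),down(0))
E
```

```text
scene [-0.167 -0.153  0.432] [-1.855, 0.928, -0.604] -0.07766113896508453 [[396.2, 0.0, 282.9], [0.0, 396.2, 209.7], [0.0, 0.0, 1.0]]
top [0.261 0.316 0.925] [-2.116, 2.102, -0.215] -0.12759817626776931 [[521.6, 0.0, 283.1], [0.0, 521.6, 205.0], [0.0, 0.0, 1.0]]
wrist [0.198 0.649 0.373] [2.425, 1.619, 0.213] -0.019669466360016607 [[327.5, 0.0, 278.9], [0.0, 327.5, 213.4], [0.0, 0.0, 1.0]]
0.15 0.0187 [-6.12965253e-01 -3.08102500e+00  1.31790074e-03] [3.14159265 0.         0.        ]
```

View pics/top0.png

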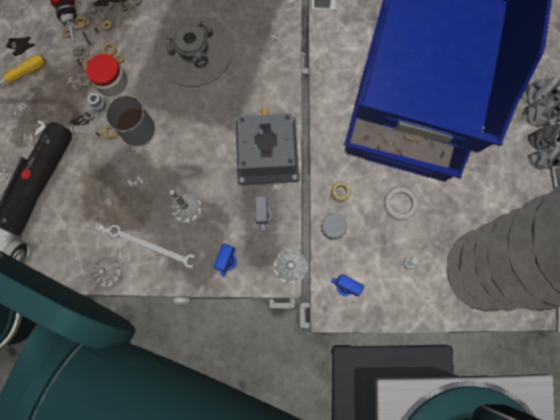

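View pics/scene0.png

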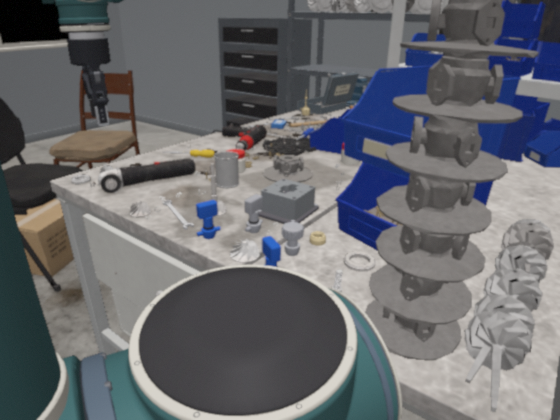

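Top view: the port block is at (266,140), with its brass stub at (264,111) pointing up the image. Candidates for the plug:
- Grey bar handle at (262,210): chosen, since it is bare metal with a bar handle.
- Plain round knob at (334,226): the bystander.
- Blue look-alikes at (226,258) and (347,285).
- Bevel gears at (185,207) and (290,265).

I'll check the choice in a close crop.

```bash
python3 - <<'E'
from h import *
import pickle
S=pickle.load(open("s0.pkl","rb"));s=S["top"]
c=s["image"][95:245,220:360];cv2.imwrite("pics/c0.png",cv2.resize(c,None,fx=4,fy=4,interpolation=cv2.INTER_CUBIC)) 
for n,u,v,z in[("block",266,140,.064),("plug",262,209,.082),("plain",334,226,.062),("stub",264,111,.03)]: print(n,onz(s,u,v,z).round(3))
E
```

```text
block [0.558 0.353 0.064]
plug [0.432 0.357 0.082]
plain [0.408 0.237 0.062]
stub [0.626 0.359 0.03 ]
```

View pics/c0.png

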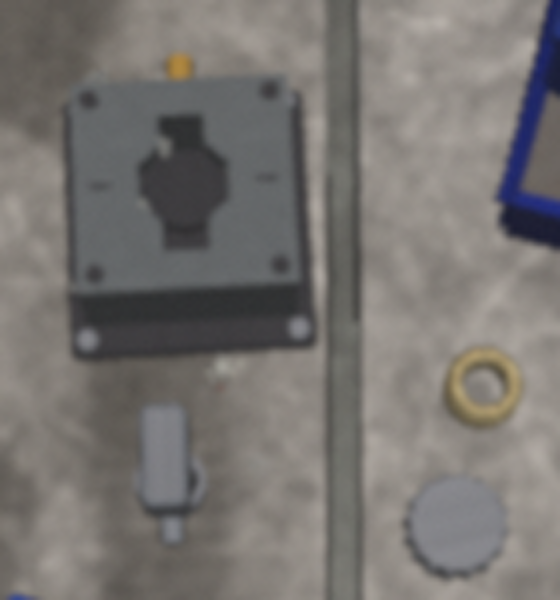

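The crop confirms it: a bare-metal bar handle centred at about (163,452) in the crop with one side pin showing, and the port hole centred at (183,187). The slots run up and down the image and the marks are at (100,186) and (266,177). The round knob at (457,525) is the plain plug. Next I take a closer wrist view from the side so the fingers hide neither plug nor port.

```bash
python3 - <<'E'
from h import *
import pickle
s=pickle.load(open("s0.pkl","rb"))["top"]
cp=lambda x,y,z:onz(s,220+(x-1.5)/4,95+(y-1.5)/4,z)
a,b=cp(100,186,.064),cp(266,177,.064);d=a-b
print("top port",cp(183,187,.064).round(4),"marks mid",((a+b)/2).round(4),"yaw",np.degrees(np.arctan2(-d[0],d[1])).round(1))
print("top plug",cp(164.5,453,.082).round(4))
r.movep([.50,.25,.20],down(np.pi))
print(r.current_clock(),r.current_qpos(),r.current_position())
w=snapshot("wrist");pickle.dump(w,open("w1.pkl","wb"))
print(w["position"],mat(w).round(3).tolist())
for P in([.432,.357,.082],[.558,.353,.064]):print(pix(w,P))
cv2.imwrite("pics/w1.png",w["image"])
E
```

```text
top port [0.5557 0.3538 0.064 ] marks mid [0.5583 0.3538 0.064 ] yaw 3.5
top plug [0.4341 0.3589 0.082 ]
1.7833 [ 4.19080996e-01 -1.35701308e-01  1.70080878e+00  1.68700232e-04
  1.57647227e+00 -1.15212330e+00] [0.49983186 0.2506344  0.20000394]
[0.4341916  0.25127916 0.36801551] [[0.0, 0.966, 0.26], [1.0, -0.001, 0.001], [0.001, 0.26, -0.966]]
(np.float64(403.6468924184757), np.float64(122.98340924847567))
(np.float64(380.712897735769), np.float64(254.08041946914068))
```

View pics/w1.png

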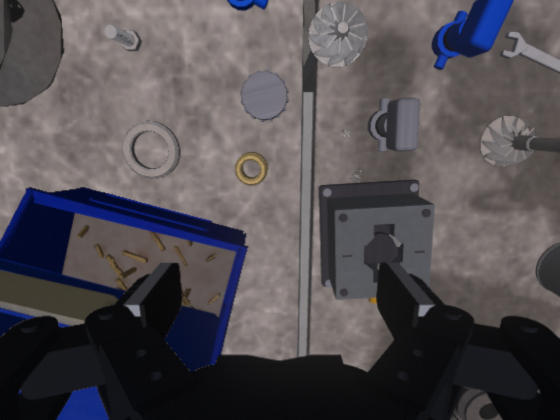

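Wrist view: plug handle at about (405,124), port at about (382,250) with marks at (347,257) and (420,252). The plain plug is at (264,95) and nothing is occluded. I'll take one enlarged crop for precise readings.

```bash
python3 - <<'E'
import cv2
i=cv2.imread("pics/w1.png")[85:305,310:445]
i=cv2.convertScaleAbs(i,alpha=1.5,beta=10)
o=cv2.hconcat([cv2.resize(i[:75,45:135],None,fx=5,fy=5,interpolation=cv2.INTER_CUBIC),cv2.resize(i[:75,:1],(1,375))])
p=cv2.resize(i[110:220,10:130],None,fx=5,fy=5,interpolation=cv2.INTER_CUBIC)[:585]
cv2.imwrite("pics/c1a.png",o);cv2.imwrite("pics/c1b.png",p)
E
```

```text
(no output)
```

View pics/c1a.png

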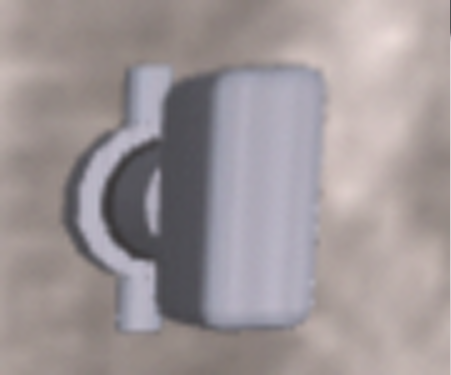

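View pics/c1b.png

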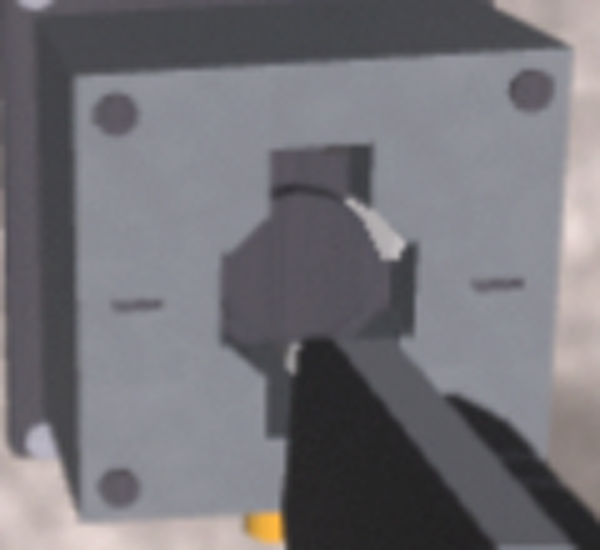

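Crop a shows the handle top with corners at about (217,70), (325,70), (308,327), (206,327) and the pin ends at (150,68) and (139,330). Crop b shows the marks at (137,305) and (497,284), with block top corners at (77,76), (572,48) and (80,522).

```bash
python3 - <<'E'
from h import *
import pickle
w=pickle.load(open("w1.pkl","rb"))
A=lambda x,y,z:onz(w,355+(x-2)/5,85+(y-2)/5,z)
B=lambda x,y,z=.064:onz(w,320+(x-2)/5,195+(y-2)/5,z)
deg=lambda v:np.degrees(np.arctan2(v[1],v[0])).round(1)
c=[A(*p,.082) for p in((217,70),(325,70),(308,327),(206,327))]
print("handle",np.mean(c,0).round(4),deg(c[3]-c[0]),deg(c[2]-c[1]),np.linalg.norm(c[3]-c[0]),np.linalg.norm(c[1]-c[0]))
a,b=A(150,68,.013),A(139,330,.013);print("pins",((a+b)/2).round(4),deg(b-a),np.linalg.norm(b-a))
a,b=B(137,305),B(497,284);print("marks",((a+b)/2).round(4),deg(b-a)-90,np.linalg.norm(b-a))
p,q,t=B(77,76),B(572,48),B(80,522);print("block",((q+t)/2).round(4),deg(q-p)-90,deg(t-p),np.linalg.norm(q-p),np.linalg.norm(t-p))
E
```

```text
handle [0.4335 0.3603 0.082 ] 2.6 2.1 0.04214782733817955 0.018058415641044007
pins [0.4335 0.3614 0.013 ] 2.0 0.05329285067338925
marks [0.5574 0.3553 0.064 ] 3.4000000000000057 0.07184306276422828
block [0.5574 0.3552 0.064 ] 3.299999999999997 2.9 0.09504185076189495 0.09554876643268864
```

The estimates agree between cameras, so I'll grasp, lift and check.

```bash
python3 - <<'E'
from h import *
yp=np.radians(182.2); g=.070-r.tcp_to_grasp
r.movep([.4335,.3603,.16],down(yp))
r.line_to([.4335,.3603,g],vel=.12)
claw.set_gripper(0.0,60)
print(r.current_clock(),r.current_width(),r.current_grasp_force(),r.current_position())
r.line_to([.4335,.3603,.16],vel=.15)
r.movep([.5576,.3550,.16],down(np.radians(183.3)))
print(r.current_clock(),r.current_qpos().round(3) if hasattr(r.current_qpos(),'round') else r.current_qpos(),r.current_width(),r.current_wrist_force())
for a in(93.3,273.3): print(a,kinematics.ik([.5576,.355,.077],down(np.radians(a))))
w=snapshot("wrist");s=snapshot("top");import pickle;pickle.dump((w,s),open("w2.pkl","wb"))
cv2.imwrite("pics/w2.png",w["image"][150:])
E
```

```text
4.125 0.20676562401177742 59.2062771320343 [0.43370443 0.3604569  0.0516945 ]
5.5667 [ 0.528  0.103  1.532  0.     1.509 -1.1  ] 0.20214748492090268 [-0.21744172  0.3081072  -1.55362492]
93.3 [ 5.28351542e-01  1.47944953e-01  1.61789796e+00 -4.44089210e-16
  1.37574974e+00  4.70755677e-01]
273.3 [ 0.52835154  0.14794495  1.61789796  0.          1.37574974 -2.67083698]
```

View pics/w2.png

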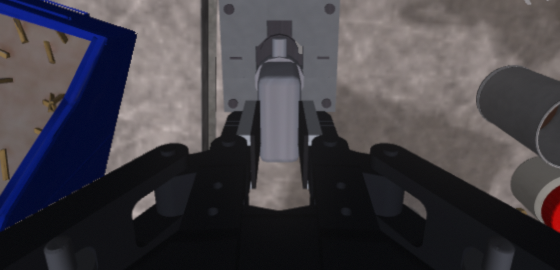

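The plug is held straight between the pads, with its near pin lined up with the slot at (280,40). Now I push it in, watching the force.

```bash
python3 - <<'E'
from h import *
X,Y=.5576,.3550
for z in(.125,.103,.096,.088,.082,.077):
    r.line_to([X,Y,z],vel=.1 if z>.11 else .05)
    f=np.array(r.current_wrist_force()); print(z,np.round(r.current_position(),4),f.round(1),np.round(r.current_torque(),2),round(r.current_clock(),2))
    if abs(f[2])>25 or np.hypot(*f[:2])>12: print("stop");break
E
```

```text
0.125 [0.5573 0.3549 0.1245] [-0.2 -0.2 -1.1] [-0.02  0.    0.02] 6.17
0.103 [0.5577 0.355  0.1033] [-0.6 -0.9  1.6] [-0.16  0.02 -0.04] 6.76
0.096 [0.5576 0.355  0.096 ] [-0.4 -1.3  3.9] [-0.14  0.06  0.02] 7.05
0.088 [0.5577 0.355  0.0882] [-0.4 -1.1  6.2] [-0.09  0.14  0.04] 7.36
0.082 [0.5577 0.355  0.0825] [-0.5 -0.5  6.6] [-0.19  0.15  0.01] 7.62
0.077 [0.5578 0.3551 0.0777] [-1.1 -0.7  7.1] [-0.22  0.16 -0.02] 7.88
```

```bash
python3 - <<'E'
from h import *
X,Y=.5576,.3550
r.sleep(.15)
for a in(160,135,115,93.3):
    r.movep([X,Y,.0768],down(np.radians(a)))
    print(a,np.round(r.current_position(),4),np.round(r.current_wrist_force(),1),np.round(r.current_torque(),2),round(r.current_clock(),2))
r.sleep(.2)
r.line_to([X,Y,.0885],vel=.04); r.sleep(.2)
print(np.round(r.current_position(),4),np.round(r.current_wrist_force(),1),np.round(r.current_torque(),2),round(r.current_clock(),2),r.current_width())
E
```

```text
160 [0.558  0.3552 0.0779] [0.6 0.2 7.6] [-0.05  0.04 -0.05] 8.5
135 [0.558  0.3553 0.0779] [-0.2 -0.1  7.6] [-0.03 -0.03 -0.06] 9.0
115 [0.558  0.3553 0.0779] [0.4 0.2 7.3] [-0.04 -0.04 -0.07] 9.43
93.3 [0.5581 0.3553 0.0779] [1.  0.7 7.8] [-0.    0.02 -0.07] 9.88
[0.5577 0.3551 0.0885] [1.8 0.5 5.1] [ 0.06 -0.3   0.01] 10.72 0.20235728478634613
```

The force matches the locked spring height. I'll release, retreat and look.

```bash
python3 - <<'E'
from h import *
X,Y=.5576,.3550
claw.set_gripper(.6); r.line_to([X,Y,.17],vel=.15)
r.movep([X+.02,Y-.06,.22],down(np.radians(93.3))); r.sleep(.2)
w=snapshot("wrist");print(r.current_clock(),r.current_wrist_force(),r.current_width(),pix(w,[X,Y,.12]))
u,v=map(int,pix(w,[X,Y,.1]))
c=w["image"][max(0,v-80):v+80,max(0,u-100):u+100]
cv2.imwrite("pics/w3.png",cv2.resize(c,None,fx=3,fy=3)); print(u,v)
a=np.array([np.subtract(pix(w,[X+np.cos(t)*.022,Y+np.sin(t)*.022,.12]),(max(0,u-100),max(0,v-80)))*3 for t in np.radians([93.3,273.3])]);print(a)
E
```

```text
12.5 [ 0.18294274 -0.15987656 -0.78876634] 0.602062909118483 (np.float64(259.1060058973341), np.float64(133.034923207924))
260 132
[[296.0455281  155.61841223]
 [298.55534272 327.03155183]]
```

View pics/w3.png

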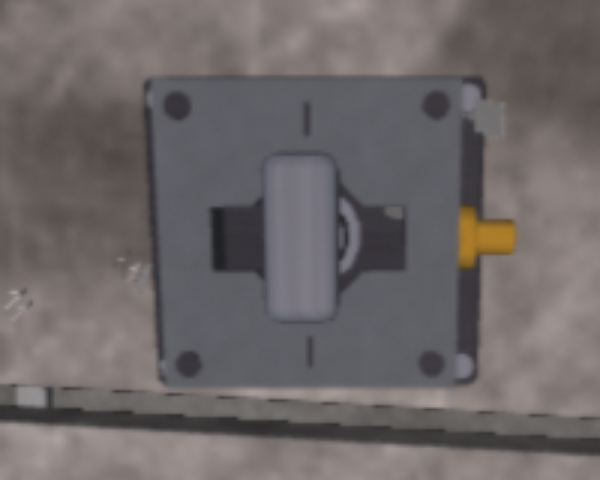

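The handle spans (300,154) to (300,322) in line with the marks. That is 168 px against 171 px predicted for the locked height, so the plug is seated and the gripper is clear.

```bash
python3 -c "
from h import *
print(r.finish_job())"
```

```text
the job is handed in; nothing more can be done
None
```

The bayonet plug is locked upright in the port, a quarter turn from the slots, and released. The plain plug was never approached, and I handed the job in about 12.5 s into the 38 s limit; no verdict came back.

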